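# Make up two bench kits in foam trays

### The job

Please make up the two kits in the foam trays. The plating kit, in the tray with three round cut-outs, gets the Petri dish, the small green-capped bottle and the loose blue-capped tube; the micro-tube kit, in the tray with one oblong and one round cut-out, gets the violet micro-tube rack and the glass beaker. Seat each thing upright and fully down in the cut-out made for its shape and size, without knocking anything over.

Things in the scene. Friction and masses are not known exactly. Their poses are not given: they have to be found in the camera images.
- tray_three: A shallow tray, fixed to the bench, filled with black foam. Origin: centre of its underside; z up. Foam top at z = 11; cut-outs are 5 deep, their white floors at z = 6. Tray 168 (x) x 180 (y), three round cut-outs, centres in its own frame: the largest, diameter 78, at x 0, y +38 (Petri dish); the middle one, diameter 63, at x +36, y -42 (small bottle); the smallest, diameter 47, at x -46, y -45 (tube). All mm.
- tray_two: A shallow tray, fixed to the bench, filled with black foam. Origin: centre of its underside; z up. Foam top at z = 11; cut-outs are 5 deep, their white floors at z = 6. Tray 184 (x) x 156 (y), two cut-outs, centres in its own frame: an oblong one, 64 (x) x 128 (y), at x -45, y 0 (micro-tube rack, its long side along the tray's y, either way round); a round one, diameter 71, at x +47, y 0 (beaker). All mm.
- dish_centre (a point): Centre (half-way up) of the closed white Petri dish, diameter 60 mm, 15 mm high, lying flat; z up. Grasp across the rim. 30 g.
- bottle_centre (a point): Centre (half-way up) of the small reagent bottle with a green cap, standing, diameter 45 mm, 92 mm high, body straight to about 60 mm; z up.
- tube_centre (a point): Centre (half-way up) of the loose upright centrifuge tube with a blue cap, 114 mm high; body diameter 28 mm up to 100 mm, cap diameter 34 mm above; stands on its own skirt; z up. (The tubes in the orange rack at the back are not part of the job.)
- rack_centre (a point): Centre (half-way up) of the low violet rack full of micro tubes, 48 mm (its x) x 112 mm (its y) x 32 mm; the rack itself is 27 mm high, the tube caps stand out above. Grasp across the 48 mm, at its middle, about 20 to 27 mm above its underside.
- glass_centre (a point): Centre (half-way up) of the empty clear glass beaker, diameter 53 mm, 70 mm high, standing open end up; z up. Grasp round its wall. A wall shelf overhangs the back of the bench: front edge at world x = 0.62 m, its underside and brackets from about 0.55 m up; a high wrist must stay in front of it.

How it is judged:
At the end, for the whole second after the job is handed in: Each thing is in its own cut-out of its own tray: within 12 mm of the cut-out's centre along each tray axis, resting on its floor (height within 4 mm), upright within 0.1 rad, the rack along its cut-out; all released and at rest (x of dish_centre in the frame of tray_three between -0.012 and 0.012 m and y of dish_centre in the frame of tray_three between 0.026 and 0.05 m and z of dish_centre in the frame of tray_three between 0.0095 and 0.0175 m and angle between each of dish_centre, bottle_centre, tube_centre, rack_centre, glass_centre's own z axis and vertical below 0.1 rad and linear speed of each of dish, bottle, tube, rack, glass below 0.02 m/s and x of bottle_centre in the frame of tray_three between 0.024 and 0.048 m and y of bottle_centre in the frame of tray_three between -0.054 and -0.03 m and z of bottle_centre in the frame of tray_three between 0.048 and 0.056 m and x of tube_centre in the frame of tray_three between -0.058 and -0.034 m and y of tube_centre in the frame of tray_three between -0.057 and -0.033 m and z of tube_centre in the frame of tray_three between 0.059 and 0.067 m and x of rack_centre in the frame of tray_two between -0.057 and -0.033 m and y of rack_centre in the frame of tray_two between -0.012 and 0.012 m and z of rack_centre in the frame of tray_two between 0.018 and 0.026 m and x of glass_centre in the frame of tray_two between 0.035 and 0.059 m and y of glass_centre in the frame of tray_two between -0.012 and 0.012 m and z of glass_centre in the frame of tray_two between 0.037 and 0.045 m and angle between the y axis of rack_centre and the y axis of tray_two, either way round below 0.25 rad); the robot touches nothing.
It fails at once if the small bottle is knocked over (angle between bottle_centre's own z axis and vertical above 0.8 rad).
It fails at once if the tube is knocked over (angle between tube_centre's own z axis and vertical above 0.8 rad).
It fails at once if the beaker is knocked over (angle between glass_centre's own z axis and vertical above 0.8 rad).
It also fails if it takes over 128 s, if anything falls off the work surface, if the arm or the gripper's body presses on something with over 40 N, if the wrist force passes 120 N, or if a joint passes its speed limit or range.

### The arm

A 7-joint arm with a two-finger parallel gripper is mounted at the origin on a cart in front of the work surface, level with it; the furniture and walls round the work are solid. World frame = base frame: x ahead of the robot, y to its left, z up, the work surface at z = 0. Lengths are in m, angles in rad, forces in N, time in s.
With the tool pointing down it reaches from about 0.4 to 0.9 m from the base axis. Payload 5.6 kg.
Tool frame: the origin (TCP) lies midway between the tips of the shut fingers; the grasp point (between the pads) lies 19 mm behind it; y points along the fingers, z is the direction in which the jaws open and shut, and the axes are right-handed (so a half turn about y gives the same grasp; the last joint's range is limited). The gripper opens to 92 mm and grips with 3 to 60 N. Pads are 20 mm wide; open, the fingers measure 128 mm over their backs; the gripper's body (75 mm by 189 mm) begins 69 mm behind the grasp point.
Start: joints at [1.197, 0.468, -0.012, 1.603, 0.006, 1.071, -0.056], TCP at [0.211, -0.615, 0.215] pointing down, gripper open.
Joint ranges: [-2.53, 2.53], [-0.31, 2.02], [-1.57, 1.55], [0.28, 2.44], [-1.29, 4.43], [0.15, 1.84], [-2.92, 2.92]. Speed limits (rad/s): [2.57, 2.57, 3.14, 3.14, 3.14, 3.14, 3.14].

### API

Orientations are given as a 3x3 rotation matrix whose columns are the frame's x, y, z axes.
In Python, from station import env, effector, solver, viewer, workorder, search_frame, tip_of gives the robot as it stands. Calls block until the motion is done:
- env.reach(position, orientation): joint-space move of the TCP to a pose.
- env.movel(position, frame=None, rate=0.15): straight line of the TCP; frame=None keeps the orientation; rate is the mean speed in m/s.
- env.goto_joints(angles): joint-space move.
- effector.release() and effector.grasp(squeeze=None): open the fingers fully, or close them until they stop; squeeze is the grip in N (None keeps the last).
- env.pause(seconds).
- solver.inverse_kinematics(position, orientation): joint angles nearest the present ones, or None.
- env.sense(): the state.
- viewer.read_camera(name): name is "scene" or "top" or "wrist"; returns (picture, depth): 480x640x3 uint8, red, green, blue; 480x640 float32, m along the optical axis (not along the pixel's ray), 0 where there is no reading.
- viewer.camera_info(name): a dict with "intrinsics" (3x3 intrinsics, pixels), "eye" and "rotation" of the camera in the world; the wrist camera has in their place "T_tool_cam" (4x4, takes a point from camera to tool coordinates, whose origin is the TCP and whose axes are the tool frame's). Camera axes: x right, y up, looking along -z (the intrinsics and any distortion apply to the point x, -y, -z); pixel columns grow to the right and rows downward; lengths in m; the calibration is good to about 2 mm. A picture is of the moment at which its call begins: read the wrist's pose just before it. camera_info takes no time and is no camera call.
A pose or a line that the arm cannot do raises env.PlanningError and nothing moves.
- workorder.finish_job(): hands the job in, once; it reports no verdict.
Trained networks look in the newest picture that a camera, given by its name, has taken for a name from the list of things; names that differ only in an ending like _2 or _b are one class to them, and where a whole thing is asked for, a point or a joint stands for the part that bears it (a point fixed in the world has none). Each returns a list of dicts, best first, with "score" (0 to 1); they miss things now and then, are a little off and sometimes report something else, mostly with a low value. They report only what shows in the picture. A call takes as long as a camera call.
- search_frame(camera, name): "at" ([x, y, z] in m, in world coordinates, good to about 4 mm: the middle of the surface that is visible of it).
- tip_of(camera, name): "at" ([x, y, z] in m, in world coordinates, good to about 4 mm: a listed point, or the origin of a listed thing).
The state is a dict: "t": time; "joint_positions": joint angles; "joint_velocities": joint speeds; "tau": joint torques, N m; "ee_pos": TCP position; "tcp_rot": TCP orientation; "wrist_force": force on the tool from outside, world axes, zero at the start; "moment": the same for the moment, N m; "gripper_width": finger opening in m.
Only numpy, scipy, OpenCV 4.12 (cv2) and the standard library are available. Lean on these libraries where they do the work, as an engineer would, in place of code of your own. Each camera call takes 0.05 s, during which the arm holds its last target. There are 200 camera calls.

## Working session

There is one attempt and no reset: what is moved stays moved. The work goes in short steps, each a Python script; the robot and the scene stay as the last script left them, time stands still between calls to the robot, and variables do not carry over. Pictures are saved under pics/ and viewed, about 12 in all and at most 16, crops included, and the job is handed in when it is done.

```bash
mkdir -p pics; ls; cat > h.py <<'E'
import numpy as np, cv2
from station import env, effector, solver, viewer, workorder, search_frame, tip_of
np.set_printoptions(precision=4,suppress=True)
def cam(name):
    s=env.sense(); im,d=viewer.read_camera(name); c=viewer.camera_info(name)
    K=np.array(c["intrinsics"])
    if "eye" in c: R=np.array(c["rotation"]);e=np.array(c["eye"])
    else:
        T=np.array(c["T_tool_cam"]);Rt=np.array(s["tcp_rot"]);R=Rt@T[:3,:3];e=Rt@T[:3,3]+np.array(s["ee_pos"])
    v,u=np.mgrid[:480,:640]
    P=np.stack([(u-K[0,2])/K[0,0]*d,-(v-K[1,2])/K[1,1]*d,-d],-1)@R.T+e
    P[d==0]=np.nan
    return im,d,P,K,R,e
def save(im,n): cv2.imwrite(f"pics/{n}.png",im[...,::-1])
E
python3 - <<'E'
from h import *
for n in("scene","top"):
    im,d,P,K,R,e=cam(n); save(im,n); np.save(n,P); print(n,K,R,e,{k:v for k,v in viewer.camera_info(n).items() if k not in("intrinsics","rotation","eye")})
    for o in "tray_three tray_two dish_centre bottle_centre tube_centre rack_centre glass_centre".split():
        print(o,[(np.round(r["at"],4),round(r["score"],2)) for r in tip_of(n,o)[:3]])
s=env.sense();print(s["t"],s["tcp_rot"]); print(viewer.camera_info("wrist"))
E
```

```text
pics
scene [[507.5316   0.     310.6201]
 [  0.     507.5316 236.2779]
 [  0.       0.       1.    ]] [[ 0.7161  0.2789 -0.6398]
 [-0.698   0.2922 -0.6538]
 [ 0.0046  0.9148  0.4039]] [-0.2706 -0.7924  0.5454] {}
tray_three [(array([0.4803, 0.0836, 0.0019]), 0.78)]
tray_two [(array([0.4894, 0.3125, 0.002 ]), 0.97)]
dish_centre [(array([ 0.4185, -0.0972,  0.01  ]), 0.9)]
bottle_centre [(array([0.4886, 0.3092, 0.0005]), 0.49)]
tube_centre [(array([ 0.4267, -0.2264,  0.0581]), 0.98)]
rack_centre [(array([ 0.5461, -0.0883,  0.0217]), 0.7)]
glass_centre [(array([ 0.4655, -0.3398,  0.0364]), 0.78), (array([ 0.4819,  0.0826, -0.0026]), 0.46)]
top [[567.9668   0.     322.2543]
 [  0.     567.9668 234.8881]
 [  0.       0.       1.    ]] [[ 0.0172  0.9957 -0.0912]
 [-0.9998  0.0165 -0.0086]
 [-0.0071  0.0914  0.9958]] [ 0.3762 -0.025   1.3421] {}
tray_three [(array([ 0.4801,  0.0826, -0.0028]), 0.58)]
tray_two [(array([ 0.4903,  0.3127, -0.0037]), 0.98)]
dish_centre [(array([ 0.4133, -0.0904,  0.0047]), 0.96)]
bottle_centre [(array([ 0.5483, -0.2422,  0.0461]), 0.74)]
tube_centre [(array([ 0.4324, -0.2255,  0.057 ]), 0.63)]
rack_centre [(array([ 0.551 , -0.0898,  0.0094]), 0.84)]
glass_centre [(array([ 0.4699, -0.346 ,  0.0358]), 0.66)]
0.8 [[-0.9458 -0.      0.3247]
 [-0.3247 -0.0001 -0.9458]
 [ 0.0001 -1.      0.0001]]
{'intrinsics': array([[382.3407,   0.    , 320.6893],
       [  0.    , 382.3407, 238.6547],
       [  0.    ,   0.    ,   1.    ]]), 'T_tool_cam': array([[-0.0004, -0.9673, -0.2536, -0.0727],
       [-0.0005,  0.2536, -0.9673, -0.1694],
       [ 1.    , -0.0002, -0.0006,  0.0005],
       [ 0.    ,  0.    ,  0.    ,  1.    ]])}
```

View pics/top.png

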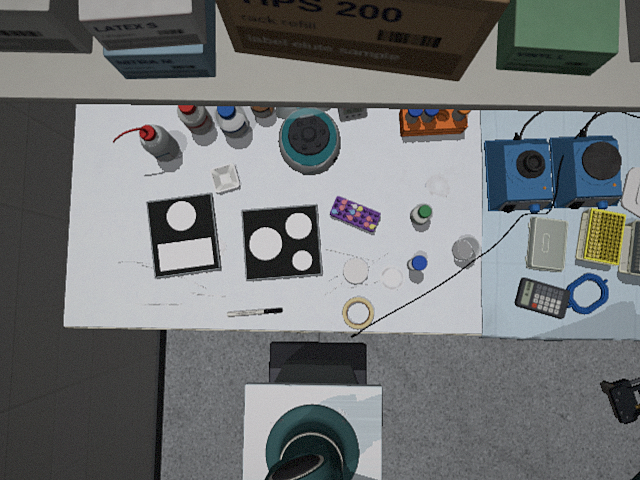

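View pics/scene.png

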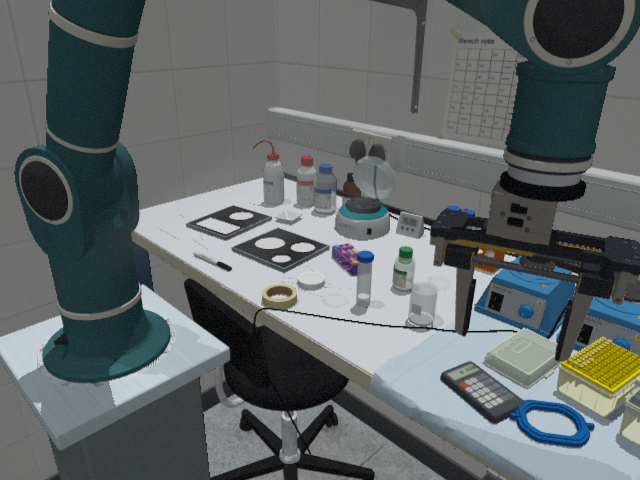

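The top view shows tray_two at (185,235), tray_three at (282,242), the rack at (355,214), the dish at (355,270), the bottle at (421,216), the tube at (417,263) and the beaker at (464,249), with a cable near the beaker. Next I refine the positions with geometry.

```bash
cat >> h.py <<'E'
def onplane(uv,z,K,R,e):
    uv=np.atleast_2d(uv).astype(float)
    r=np.stack([(uv[:,0]-K[0,2])/K[0,0],-(uv[:,1]-K[1,2])/K[1,1],-np.ones(len(uv))],-1)@R.T
    return e+r*((z-e[2])/r[:,2])[:,None]
def fitcirc(p):
    A=np.c_[2*p[:,:2],np.ones(len(p))]; s=np.linalg.lstsq(A,(p[:,:2]**2).sum(1),rcond=None)[0]
    return s[:2],np.sqrt(s[2]+s[:2]@s[:2])
E
python3 - <<'E'
from h import *
im,d,P,K,R,e=cam("top")
g=cv2.cvtColor(im,cv2.COLOR_RGB2GRAY)
for nm,(x0,y0,x1,y1) in dict(two=(143,190,226,282),three=(238,202,327,284)).items():
    sub=g[y0:y1,x0:x1]; dark=(sub<90).astype(np.uint8)
    cs,h=cv2.findContours(dark,cv2.RETR_CCOMP,cv2.CHAIN_APPROX_NONE)
    for c,hh in zip(cs,h[0]):
        if cv2.contourArea(c)<200: continue
        q=onplane(c[:,0]+[x0,y0],0.011,K,R,e)[:,:2]
        r=cv2.minAreaRect((q*1000).astype(np.float32)); print(nm,"hole" if hh[3]>=0 else "outer",np.round(r[0],1),np.round(r[1],1),round(r[2],1),fitcirc(q))
hsv=cv2.cvtColor(im,cv2.COLOR_RGB2HSV)
for nm,(u,v,z) in dict(dish=(355,270,.015),bottle=(421,213,.092),tube=(418,262,.114),rack=(355,214,.03),glass=(464,249,.07)).items():
    Pw=P[v-30:v+30,u-35:u+35].reshape(-1,3); Pw=Pw[Pw[:,2]>(.008 if nm=='dish' else z*.75)]
    if len(Pw)<10: print(nm,len(Pw));continue
    r=cv2.minAreaRect((Pw[:,:2]*1000).astype(np.float32))
    print(nm,len(Pw),np.median(Pw,0),Pw.max(0),np.round(r[0],1),np.round(r[1],1),round(r[2],1))
print("bench z",np.nanmedian(P[290:310,120:200,2]))
a=cv2.resize(im[185:295,320:500],None,fx=4,fy=4,interpolation=cv2.INTER_CUBIC); save(a,"topcrop")
E
```

```text
two outer [491.  312.8] [183.5 155.3] 8.7 (array([0.4921, 0.3122]), np.float64(0.09507306245555101))
two hole [448.  307.8] [ 70.  133.2] 8.6 (array([0.448 , 0.3076]), np.float64(0.056621216831596176))
two hole [538.8 322.5] [71.4 73.1] 46.7 (array([0.5388, 0.322 ]), np.float64(0.036672674093704914))
three outer [480.9  82.2] [161.3 175.6] 5.5 (array([0.4812, 0.0826]), np.float64(0.09546666245187696))
three hole [438.4  32.9] [49.8 49.7] 46.1 (array([0.4384, 0.0337]), np.float64(0.02516336833101094))
three hole [476.4 120.4] [81.  81.6] 38.0 (array([0.4762, 0.1205]), np.float64(0.04042624498729093))
three hole [519.6  44.1] [65.4 65.1] 46.1 (array([0.5195, 0.044 ]), np.float64(0.0328290728346808))
dish 655 [ 0.4164 -0.0897  0.0157] [ 0.4866 -0.0086  0.0257] [418.1 -89.8] [162.5 137.1] 90.0
bottle 233 [ 0.5469 -0.2379  0.0893] [ 0.5684 -0.2199  0.0991] [ 549.4 -240.5] [38.3 40.8] 2.0
tube 191 [ 0.4332 -0.2245  0.1144] [ 0.4487 -0.209   0.1201] [ 433.1 -225.3] [31.1 32.5] 37.0
rack 750 [ 0.5496 -0.0888  0.0299] [ 0.5889 -0.0308  0.0413] [549.5 -89.2] [111.1  48.1] 68.5
glass 157 [ 0.4712 -0.3516  0.0677] [ 0.5331 -0.2544  0.0779] [ 500.4 -317.3] [131.8  52.4] 40.8
bench z 0.002064779805336814
```

View pics/topcrop.png

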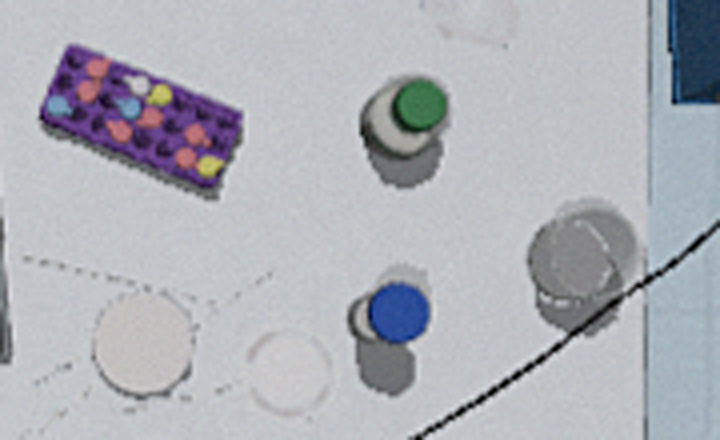

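The crop shows the rack rotated about 21° from the world y axis, the green cap at full-image (425,211), the blue cap at (420,263), the beaker rim near (466,248) and the cable passing just below it. I start with the dish and look with the wrist camera from hover.

```bash
cat >> h.py <<'E'
def rot(deg):
    a=np.deg2rad(deg); z=np.array([np.cos(a),np.sin(a),0]); y=np.array([0,0,-1.]); return np.c_[np.cross(y,z),y,z]
def yaw(near,deg,p):
    "of deg and deg+180 the one with the smaller joint 7"
    c=[(abs(q[6]),dd) for dd in (deg,deg+180) for q in [solver.inverse_kinematics(p,rot(dd))] if q is not None]
    print(c); return min(c)[1]
H={'dish':(476.3,120.5),'bottle':(519.5,44),'tube':(438.4,33.4),'rack':(448,307.7),'glass':(538.8,322.3)}
E
python3 - <<'E'
from h import *
im,d,P,K,R,e=cam("top")
print("bottle",onplane([425,211],.092,K,R,e),"tube",onplane([419.8,263],.114,K,R,e),"dish",onplane([355.5,271],.015,K,R,e))
p=[.416,-.09,.22]; a=yaw(0,0,p); print(a)
env.reach([.42,-.12,.32],rot(a)); 
im,d,P,K,R,e=cam("wrist"); save(im,"w1"); np.savez("w1",P=P,K=K,R=R,e=e)
for o in "dish_centre tube_centre rack_centre glass_centre bottle_centre".split(): print(o,[(np.round(r["at"],4),round(r["score"],2)) for r in tip_of("wrist",o)[:2]])
for q,(x,y,z) in dict(dish=(.416,-.09,.015),rack=(.549,-.089,.03)).items():
    m=(P[...,2]>z*.6)&(P[...,2]<z*1.4)&(np.hypot(P[...,0]-x,P[...,1]-y)<(.045 if q=='dish' else .072))
    r=cv2.minAreaRect((P[m][:,:2]*1000).astype(np.float32)); print(q,m.sum(),np.median(P[m],0),np.round(r[0],1),np.round(r[1],1),r[2])
print(env.sense()["t"],env.sense()["joint_positions"])
E
```

```text
bottle [[ 0.5477 -0.241   0.092 ]] tube [[ 0.4313 -0.226   0.114 ]] dish [[ 0.4146 -0.0925  0.015 ]]
[(np.float64(0.056122030812178994), 0), (np.float64(2.7410168622727684), 180)]
0
dish_centre []
tube_centre [(array([ 0.431 , -0.2266,  0.0526]), 0.94)]
rack_centre [(array([ 0.5439, -0.089 ,  0.0222]), 0.7), (array([ 0.4807,  0.0831, -0.0009]), 0.52)]
glass_centre [(array([ 0.4686, -0.3441,  0.0311]), 0.87)]
bottle_centre [(array([ 0.5486, -0.243 ,  0.047 ]), 0.83)]
dish 1847 [ 0.4173 -0.0927  0.0139] [417.4 -93. ] [58.9 59. ] 70.17356872558594
rack 2996 [ 0.5502 -0.0869  0.0271] [550.  -89.7] [111.6  47.9] 68.79403686523438
3.175 [ 0.7633  0.0291 -0.5629  1.9292  0.0165  1.188   0.1937]
```

View pics/w1.png

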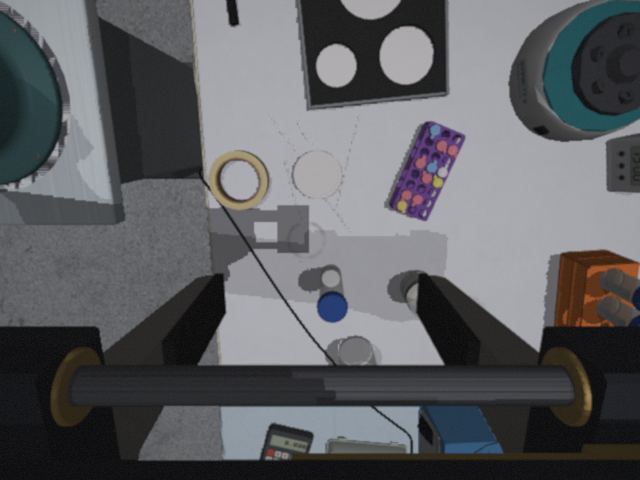

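The wrist view agrees to about 3 mm: dish at (318,175), rack at (428,170). A tape roll at (240,180) sits close to the dish, so I grasp at a 60° yaw to clear it.

```bash
cat >> h.py <<'E'
def pick(xy,deg,tip,squeeze,lift,hover=.2):
    "xy mm; tip = height of TCP"
    x,y=np.array(xy)/1000; R=rot(deg)
    env.movel([x,y,hover],R,rate=.3); env.movel([x,y,tip],rate=.15)
    effector.grasp(squeeze); env.pause(.2); s=env.sense(); w0=s["gripper_width"]
    env.movel([x,y,lift],rate=.15); s=env.sense(); print("t",s["t"],"width",w0,s["gripper_width"],"F",s["wrist_force"])
def place(xy,deg,tip,travel,up=.2):
    x,y=np.array(xy)/1000; R=rot(deg)
    env.movel([x,y,travel],R,rate=.3); env.movel([x,y,tip+.012],rate=.2); env.movel([x,y,tip],rate=.04)
    s=env.sense(); print("pre-release F",s["wrist_force"],"ee",s["ee_pos"],"w",s["gripper_width"])
    effector.release(); env.pause(.2); env.movel([x,y,up],rate=.2); print("t",env.sense()["t"])
E
python3 - <<'E'
from h import *
pick((416.8,-92),60,.006,12,.12)
im,*_=cam("scene"); save(im,"s2")
place(H['dish'],60,.0135,.12)
im,d,P,K,R,e=cam("wrist"); save(im,"w2")
im,d,P,K,R,e=cam("top"); save(im,"t2")
print([ (r["at"],r["score"]) for n in("top","scene","wrist") for r in tip_of(n,"dish_centre")[:1]])
E
python3 -c "
import cv2,numpy as np
a=cv2.imread('pics/s2.png')[170:410,150:470];b=cv2.imread('pics/w2.png')
cv2.imwrite('pics/m2.png',np.hstack([cv2.resize(a,(400,300)),cv2.resize(b,(400,300))]))"
```

```text
t 7.5167 width 0.059334734122860666 0.05893656635799563 F [ 0.0698 -0.3915 -1.0233]
pre-release F [ 0.2793  0.014  -0.1034] ee [0.4763 0.1205 0.0135] w 0.05877693074558681
t 11.45
[([0.4175, -0.0941, 0.1231], 0.76), ([0.4803, 0.1229, 0.0131], 0.72)]
```

View pics/m2.png

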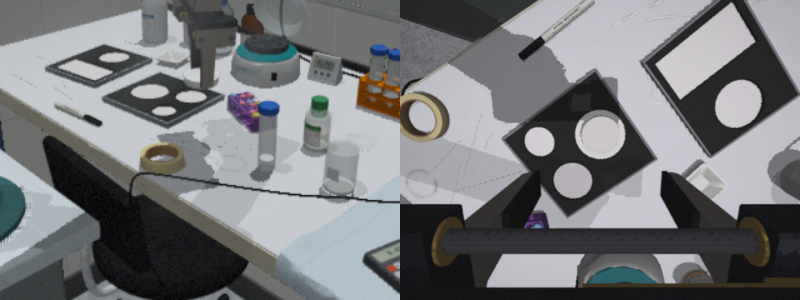

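The dish sits inside the large cut-out. Next is the rack, after a clearance check against the stirrer.

```bash
python3 - <<'E'
from h import *
P=np.load("top.npy").reshape(-1,3); c=np.array([.5498,-.0895])
for nm,cc,deg in (("rack pick",c,-21.3),("rack place",np.array([.448,.3077]),8.9),("glass place",np.array([.5388,.3223]),98.9)):
    R=rot(deg); q=(P[:,:2]-cc)@np.c_[R[:2,2],R[:2,0]]
    m=(abs(q[:,0])<.11)&(abs(q[:,1])<.055)&(P[:,2]>.08)&(P[:,2]<.4); print(nm,m.sum(), P[m][:3])
pick((549.8,-89.5),-21.3,.007,25,.12)
place(H['rack'],8.9,.0145,.12)
im,d,P,K,R,e=cam("wrist"); save(im,"w3")
im,d,P,K,R,e=cam("top"); save(im,"t3")
for n in("top","wrist"): print([ (r["at"],r["score"]) for r in tip_of(n,"rack_centre")[:1]])
E
```

```text
rack pick 0 []
rack place 0 []
glass place 0 []
t 16.55 width 0.047128947418523116 0.04758240295718479 F [-0.2224 -0.6727 -0.3243]
pre-release F [ 0.0539  0.0376 -0.0376] ee [0.448  0.3077 0.0145] w 0.04692895696542897
t 21.2
[([0.4512, 0.3098, 0.0216], 0.59)]
[([0.4453, 0.3079, 0.0223], 0.76)]
```

View pics/w3.png

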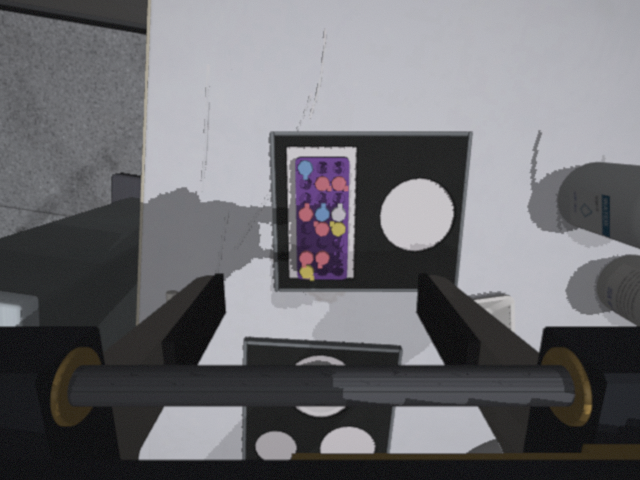

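The rack sits inside the oblong and lines up with it. Next I look at the beaker from close by.

```bash
python3 - <<'E'
from h import *
env.movel([.47,-.30,.26],rot(0),rate=.35)
im,d,P,K,R,e=cam("wrist"); save(im,"w4"); np.savez("w4",P=P,K=K,R=R,e=e)
for n in("wrist","top"):
    if n=="top": cam("top")
    for o in("glass_centre","tube_centre","bottle_centre"): print(n,o,[(np.round(r["at"],4),round(r["score"],2)) for r in tip_of(n,o)[:1]])
# projected nominal circles
for z,c in((.07,(255,0,0)),(.0,(0,255,0))):
    a=np.linspace(0,2*np.pi,60); Q=np.c_[.469+.0265*np.cos(a),-.345+.0265*np.sin(a),0*a+z]
    q=(Q-e)@R; uv=np.c_[K[0,2]-K[0,0]*q[:,0]/q[:,2],K[1,2]+K[1,1]*q[:,1]/q[:,2]]
    for u,v in uv.astype(int): 
        if 0<=u<640 and 0<=v<480: im[v,u]=c
save(im,"w4o"); print(env.sense()["t"])
h=im[...,:].max(-1)<60; m=h&(P[...,2]<.1)&(P[...,1]<-.15)&(P[...,0]>.3)&(P[...,0]<.6)&(P[...,1]>-.45); print("dark pts z",m.sum(),np.nanpercentile(P[m][:,2],[5,50,95]))
E
```

```text
wrist glass_centre []
wrist tube_centre [(array([ 0.4319, -0.2278,  0.0554]), 0.73)]
wrist bottle_centre [(array([ 0.5471, -0.2449,  0.0448]), 0.95)]
top glass_centre [(array([ 0.4688, -0.343 ,  0.029 ]), 0.59)]
top tube_centre [(array([ 0.4312, -0.2276,  0.0593]), 0.81)]
top bottle_centre [(array([ 0.5496, -0.2414,  0.0453]), 0.61)]
23.7
dark pts z 1641 [0.0027 0.0375 0.0826]
```

View pics/w4o.png

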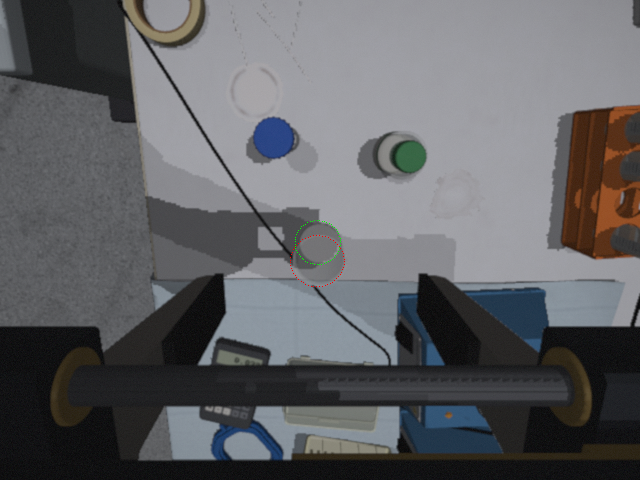

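```bash
python3 -c "
import cv2,numpy as np
f=lambda n:cv2.resize(cv2.convertScaleAbs(cv2.imread(n)[195:305,260:370],alpha=1.7),(400,400),interpolation=cv2.INTER_CUBIC)
cv2.imwrite('pics/m4.png',np.hstack([f('pics/w4.png'),f('pics/w4o.png')]))"
```

```text
(no output)
```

View pics/m4.png

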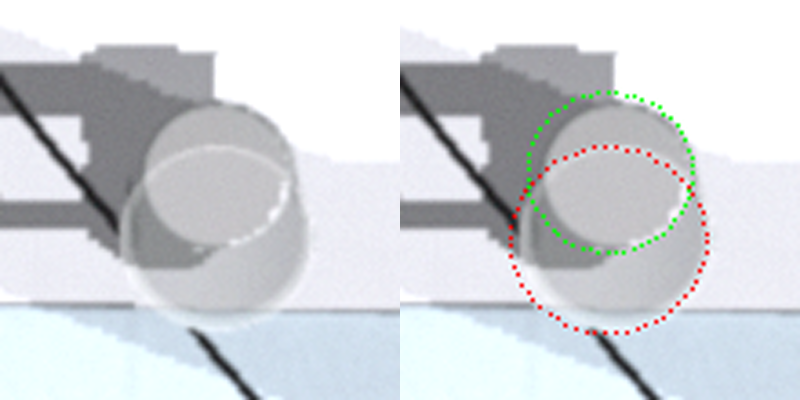

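The overlay shows the beaker about 1.5 mm further along +x than assumed, so I take (470.5, -345). I check clearance for the fingers and body in the depth data, then pick.

```bash
python3 - <<'E'
from h import *
P=np.load("top.npy").reshape(-1,3); W=np.load("w4.npz")["P"]; print("cable z",[W[v,u] for u,v in((280,246),(272,234),(330,299))])
def chk(c,deg,tip,excl):
    R=rot(deg); q=(P[:,:2]-np.array(c)/1000)@np.c_[R[:2,2],R[:2,0]]; far=np.hypot(*q.T)>excl
    f=far&(abs(q[:,0])<.072)&(abs(q[:,1])<.02)&(P[:,2]>tip-.01)&(P[:,2]<.5); b=far&(abs(q[:,0])<.103)&(abs(q[:,1])<.045)&(P[:,2]>tip+.08)&(P[:,2]<.4)
    print("clear?",f.sum(),b.sum(),P[f][:2],P[b][:2]); return f.sum()<3 and b.sum()<3
if chk((470.5,-345),0,.035,.035):
    pick((470.5,-345),0,.035,15,.19)
    im,*_=cam("scene"); save(im,"s5")
E
```

```text
cable z [array([ 0.4248, -0.3491, -0.0007]), array([ 0.4165, -0.3335,  0.0039]), array([ 0.4838, -0.4151,  0.001 ])]
clear? 0 0 [] []
t 27.4167 width 0.05190232843985205 0.05170091989753864 F [-0.618  -0.0473 -0.4202]
```

```bash
python3 - <<'E'
from h import *
place(H['glass'],8.9,.0425,.19)
im,*_=cam("wrist"); save(im,"w5")
env.movel([.5483,-.2425,.22],rot(90),rate=.35)
im,*_=cam("top"); save(im,"t5")
for o in("rack_centre","glass_centre"): print(o,[(np.round(r["at"],4),round(r["score"],2)) for r in tip_of("top",o)[:1]])
E
python3 -c "
import cv2,numpy as np
f=lambda n,a:cv2.resize(cv2.imread(n)[a[1]:a[3],a[0]:a[2]],(400,300))
cv2.imwrite('pics/m5.png',np.vstack([np.hstack([f('pics/s5.png',(150,100,550,400)),f('pics/w5.png',(0,0,640,480))])]))"
```

```text
pre-release F [-0.4077 -0.467  -1.1317] ee [0.5387 0.3222 0.0424] w 0.05186810663647595
t 33.0
rack_centre [(array([0.4534, 0.3084, 0.0176]), 0.58)]
glass_centre [(array([0.5394, 0.3241, 0.039 ]), 0.81)]
```

View pics/m5.png

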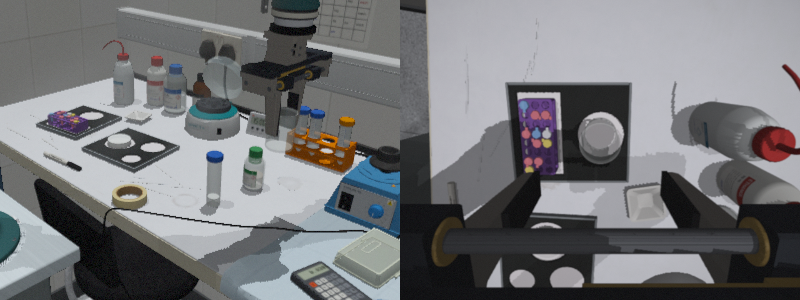

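Beaker and rack are both in place. Next come the bottle and the tube.

```bash
python3 - <<'E'
from h import *
pick((548.5,-242.5),90,.028,28,.19,hover=.22)
im,*_=cam("scene"); save(im,"s6")
place(H['bottle'],95.6,.0355,.19)
im,*_=cam("wrist"); save(im,"w6")
env.movel([.4315,-.227,.22],rot(90),rate=.35)
im,*_=cam("scene"); save(im,"s6b")
for n in("scene",): print([(o,np.round(r["at"],4),round(r["score"],2)) for o in("bottle_centre","tube_centre") for r in tip_of(n,o)[:1]])
E
python3 -c "
import cv2,numpy as np
f=lambda n,a:cv2.resize(cv2.imread(n)[a[1]:a[3],a[0]:a[2]],(400,300))
cv2.imwrite('pics/m6.png',np.hstack([f('pics/s6b.png',(150,100,550,400)),f('pics/w6.png',(0,0,640,480))]))"
```

```text
t 39.1833 width 0.04437364167664849 0.04435827226002811 F [-1.2407  0.218  -0.6882]
pre-release F [ 0.0459  0.2566 -0.1349] ee [0.5194 0.044  0.0355] w 0.04442295074974504
t 43.65
[('bottle_centre', array([0.4794, 0.0835, 0.0003]), 0.69), ('tube_centre', array([ 0.4292, -0.2247,  0.0577]), 0.9)]
```

View pics/m6.png

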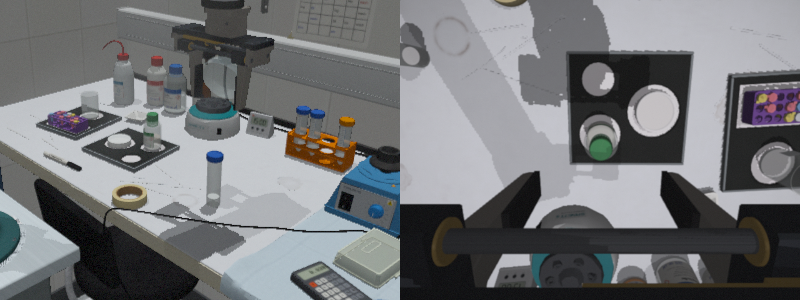

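```bash
python3 - <<'E'
from h import *
pick((431.5,-227),90,.042,20,.2,hover=.22)
place(H['tube'],95.6,.0495,.2,up=.22)
env.movel([.40,-.02,.32],rate=.3)
im,*_=cam("wrist"); save(im,"w7")
env.reach([.3,-.5,.3],rot(-60))
im,d,P,K,R,e=cam("top"); save(im,"t7")
for n in("top","scene"):
    if n=="scene": im,*_=cam(n); save(im,"s7")
    for o in "dish bottle tube rack glass".split():
        for r in tip_of(n,o+"_centre")[:1]: print(n,o,np.round(r["at"],4),round(r["score"],2),H[o])
print(env.sense()["t"])
E
python3 -c "
import cv2,numpy as np
f=lambda n,a:cv2.resize(cv2.imread(n)[a[1]:a[3],a[0]:a[2]],(400,300))
cv2.imwrite('pics/m7.png',np.vstack([np.hstack([f('pics/s7.png',(170,140,370,290)),f('pics/t7.png',(140,170,340,300))]),np.hstack([f('pics/w7.png',(0,0,640,480)),f('pics/t7.png',(100,100,500,340))])]))"
```

```text
t 48.75 width 0.031047316679403095 0.03172524685073168 F [-0.7119  0.588  -0.3579]
pre-release F [ 0.1863 -0.3515 -0.1774] ee [0.4383 0.0334 0.0495] w 0.031346488122440425
t 53.2417
top dish [0.4698 0.1241 0.0131] 0.92 (476.3, 120.5)
top tube [0.4381 0.035  0.0643] 0.6 (438.4, 33.4)
top rack [0.4501 0.3085 0.0199] 0.81 (448, 307.7)
top glass [0.5384 0.3231 0.0366] 0.94 (538.8, 322.3)
scene dish [0.4785 0.1195 0.0143] 0.68 (476.3, 120.5)
scene bottle [0.5205 0.0436 0.0534] 0.9 (519.5, 44)
scene tube [0.4369 0.0338 0.0638] 0.78 (438.4, 33.4)
scene rack [0.4479 0.3085 0.0224] 0.95 (448, 307.7)
scene glass [0.5371 0.3267 0.0408] 0.55 (538.8, 322.3)
56.225
```

View pics/m7.png

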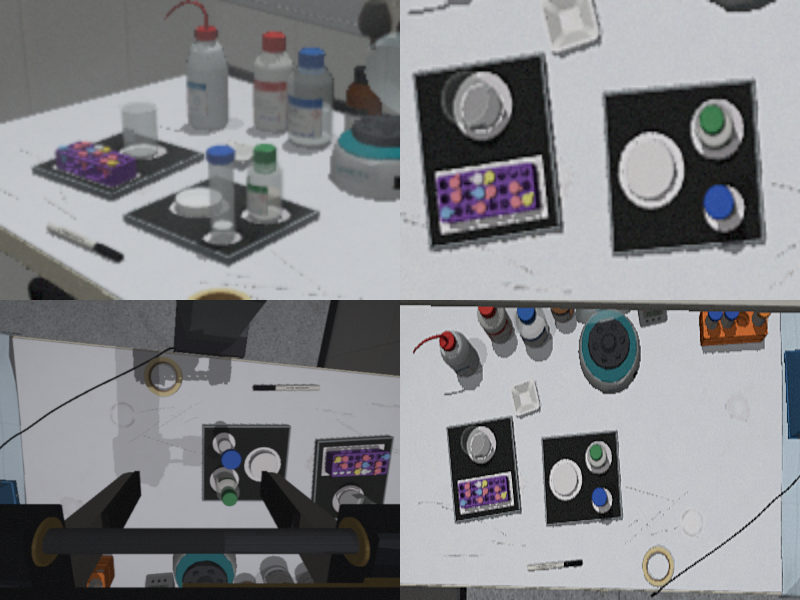

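All five stand upright in their cut-outs, and the estimated heights match a seated position. I hand the job in.

```bash
python3 -c "
from h import *
print(workorder.finish_job())"
```

```text
the job is handed in; nothing more can be done
None
```

Both kits are made up and handed in after about 56 s of robot time, with nothing knocked over. The dish, small bottle and tube are in the three-hole tray; the micro-tube rack and beaker are in the other.

- **Position:** in the last camera checks (top and scene views), every detected centre was within about 7 mm of its cut-out's centre, inside the 12 mm allowed. Most were within 3 mm. The furthest was the top view's dish reading, about 7 mm out; the scene view put the dish about 2 mm out.
- **Seating:** the heights match things resting on the cut-out floors. The pictures show all five upright, released and clear of the arm.
- **Missed or odd readings:**
  - The top camera did not detect the bottle in the final check, so its position rests on the scene camera and the pictures.
  - The gripper read about 31 mm on the 28 mm tube. I did not find out why, but the tube seated normally.

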